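# Index the bioreactor sampling arm to the next bottle

## Robot

A 7-joint arm with a two-finger parallel gripper is mounted at the origin on the work surface. World frame = base frame: x ahead of the robot, y to its left, z up, the work surface at z = 0. Lengths are in mm, angles in rad, forces in N, time in s.
With the tool pointing down it reaches from about 425 to 825 mm from the base axis. Payload 3.6 kg.
Tool frame: the origin (TCP) lies midway between the tips of the shut fingers; the grasp point (between the pads) lies manip.grip_point_offset behind it (manip.grip_point_offset is the distance from the TCP to the grasp point, in mm); z points along the fingers, y is the line along which they close (so a half turn about z gives the same grasp; the last joint's range is limited). The gripper opens to 93 mm and grips with 3 to 60 N. Pads are 15 mm wide; open, the fingers measure 128 mm over their backs; the gripper's body (75 mm by 188 mm) begins 65 mm behind the grasp point.
Start: joints at [1.24, 0.615, -0.013, 1.423, 0.008, 1.103, -0.04], TCP at [194.458, -620.2, 218.64] pointing down, gripper open.
Joint ranges: [-3.12, 3.12], [-0.3, 2.06], [-1.34, 1.32], [0.26, 2.42], [-1.36, 4.5], [0.01, 1.98], [-2.84, 2.84]. Speed limits (rad/s): [2.79, 2.79, 3.14, 3.14, 3.14, 3.14, 3.14].

## Interface

Orientations are given as a 3x3 rotation matrix whose columns are the frame's x, y, z axes.
In Python, from bench import status, get_image, get_calibration, workorder, search_frame, manip gives the robot as it stands. The module is installed in compiled form; this text tells all that it offers.
- The arm moves only by the tool step_arm, never from a script. Its argument "deltas" is a list of rows, each an object with "xyz": the shift along the tool's x, y, z in mm, a list of three; "twist": the turn about the tool's z in rad. In form: [{"xyz": [x, y, z], "twist": twist}, ...]. A call has 1 to 5 rows; each row is the pose to reach, as a shift and turn from the pose commanded when the call began, along the tool's axes at that moment; what a row does not reach only later rows make up. A row lasts 1/10 s, in which the tool goes at most 50 mm and 8.59 degrees, less where a joint would pass 70% of its speed; a pose out of reach is approached as far as the arm can. A call with a gripper value outside its range is refused whole. "claw" is the opening, from 0 (shut) to 1 (fully open), set as the call begins (left out, the last holds). The fingers move at their own pace and stop on an object; "squeeze" is the grip in N (left out, the last holds). Time passes only in rows, so rows that repeat a pose let the fingers close. It gives the time, the measured TCP pose, the force, the opening and the grip force at its end, in the units of the state.
- status.get_state(): the state, without advancing time (a new reading comes with each control period).
- get_image(name): name is "side" or "top"; returns the picture (420x560x3 uint8, red, green, blue); there is no depth.
- get_calibration(name): a dict with "camera_matrix" (3x3 intrinsics, pixels), "rvec" (rotation vector, rad) and "tvec" (3), from world to camera coordinates, as OpenCV has them. Camera axes: x right, y down, z forward; pixel columns grow to the right and rows downward; lengths in mm; the calibration is good to about 2 mm. A picture is of the moment at which its call begins. get_calibration takes no time and is no camera call.
- workorder.finish_job(): hands the job in; it is judged then, once.
Trained networks look in the newest picture that a camera, given by its name, has taken for a name from the list of things; names that differ only in an ending like _2 or _b are one class to them, and where a whole thing is asked for, a point or a joint stands for the part that bears it (a point fixed in the world has none). Each returns a list of dicts, best first, with "score" (0 to 1); they miss things now and then, are a little off and sometimes report something else, mostly with a low value. They report only what shows in the picture. A call takes as long as a camera call. They do not tell look-alikes from the thing itself.
- search_frame(camera, query): "location" ([column, row] in pixels, amid what is visible of it).
The state is a dict: "time": time; "joint_positions": joint angles; "qd": joint speeds; "joint_efforts": joint torques, N m; "eef_pos": TCP position; "ee_rot": TCP orientation; "contact_force": force on the tool from outside, world axes, zero at the start; "wrist_torque": the same for the moment, N m; "width": opening from 0.0 (shut) to 1.0 (fully open); "grip_force": force on a finger pad.
Only numpy, scipy, OpenCV 4.12 (cv2) and the standard library are available. Lean on these libraries where they do the work, as an engineer would, in place of code of your own. Each camera call takes 0.05 s, during which the arm holds its last target. There are 200 camera calls.

## Task

The bottle now under the sampling arm is done: pull the arm's spring-loaded pull ring up out of its notch, swing the arm round to the other open bottle (not the capped one) and let the spring seat the pin fully home in that bottle's notch. The notch plates are set by hand, so find the notch by feel and go gently: do not force the arm against the pin. Leave all bottles and the other things on the bench standing where they are, and let go of the ring.

Things in the scene. Friction and masses are not known exactly. Their poses are not given: they have to be found in the camera images.
- station: The fixed sampling station: steel tray 340 x 430 mm with an upright 32 mm column near its far edge, three bottle seats 232 mm from the column's axis, 40 degrees apart, and a level fan-shaped quadrant plate (top 118 mm above the bench, reaching 188 mm out) that carries a notch plate at each seat's line. Origin on the column's axis at bench height, -x towards the middle seat, z up.
- swing_arm: The level steel sampling arm that swings about the column's axis: bar 24 mm wide, 10 mm thick, top 138 mm above the bench, reaching 252 mm out. Origin on that axis at bench height; -x points along the arm to its nozzle, z up. Starts locked by its pin in the middle notch. Light friction (about 2 N felt at the ring); end stops 49 degrees either side of the middle.
- pull_ring (a point): Centre of the black knurled pull ring (knob of the index plunger, carried by the arm, 160 mm from the column's axis): upright cylinder, 27 mm diameter, 24 mm tall, this point 168 mm above the bench when the pin is home. Below it a thin stem, then a sleeve (17 mm diameter) whose top is 21 mm, and the arm, whose top is 30 mm below this point. Grip it from above across its diameter.
- plunger (a joint): How far ring and pin are pulled up, in m: 0 = pin fully home in a notch, 0.010 = its tip riding on top of a notch plate, 0.006 = riding on the quadrant plate beside it, 0.014 = end stop. The spring pulls down with about 4 N at 0 and 7 N at 0.012. The pin is 8 mm thick with a rounded end, the notches are slots 10 mm wide: pull up more than 10 mm to leave a notch.
- nozzle (a point): Lower tip of the outlet nozzle (7 mm tube pointing down) at the end of the arm, 232 mm from the column's axis, 10 mm above the bottle mouths. The notch plates (4 mm thick) are flat for 37 mm (the middle one 17 mm) either side of their notch, then ramp down over 12 mm: a released pin pushed across from either side slides up, along the flat and drops into the notch, whose side then stops the arm.
- first_bottle_mouth (a point): Centre of the mouth (58 mm inner diameter) of the open wide-mouth glass bottle in the middle seat, under the nozzle at the start; the bottle is 72 mm in diameter and 98 mm tall, and the point is at its top, 102 mm above the bench.
- open_bottle_mouth (a point): Centre of the mouth of the other open bottle (same size, no cap): the bottle to go to, in the left or the right seat. Pushing the arm on with the pin riding on the plate takes about 3 to 8 N at the ring; the side of a notch must not be pushed with more than 20 N. Its notch lies on the line from the column's axis to this point to within 5.2 degrees either way (up to 15 mm sideways at the ring).
- capped_bottle_top (a point): Centre of the top of the bottle that is closed with a 70 mm orange screw cap, in the remaining seat; top 106 mm above the bench.
- beaker_center (a point): Centre (half-way up) of a glass beaker, 68 mm in diameter and 85 mm tall, on the bench to the left. Leave it alone.
- tip_box_center (a point): Centre (half-way up) of a closed white and grey pipette-tip box, 85 x 120 x 56 mm, on the bench to the right. Leave it alone.
There are look-alikes about, which are no part of the job. Leave any green look-alike of the part that bears open_bottle_mouth alone.

How it is judged:
By the outcome, as a careful person would: the job done as asked, in the order asked, and still so for the second after the job is handed in, with the robot touching nothing.
It also fails if it takes over 48 s, if anything falls off the work surface, if the arm or the gripper's body presses on something with over 40 N, if the wrist force passes 120 N, or if a joint passes its speed limit or range.

## Working session

There is one attempt and no reset: what is moved stays moved. The work goes in short steps, Python scripts to look and compute and a tool call to move; the robot and the scene stay as the last step left them, time stands still between calls to the robot, and variables do not carry over. Pictures are saved under pics/ and viewed, at most 10 in all, crops included, and the job is handed in when it is done.

Besides the shell and the picture viewer there is one more tool, called after "Emit:" in YAML: its name, and indented under it one key for each argument. step_arm: Moves the arm, as the interface text tells. Its arguments: {"type":"object","properties":{"deltas":{"type":"array"},"claw":{"type":"number"},"squeeze":{"type":"number"}},"required":["deltas"]}

```bash
mkdir -p pics; cat > h.py <<'E'
import numpy as np, cv2
from bench import *
def cal(n):
    c=get_calibration(n); K=np.array(c["camera_matrix"],float); R=cv2.Rodrigues(np.array(c["rvec"],float))[0]; return K,R,np.array(c["tvec"],float).ravel()
def atz(n,px,z):
    K,R,t=cal(n); d=R.T@np.linalg.solve(K,[px[0],px[1],1]); o=-R.T@t; return o+d*(z-o[2])/d[2]
def proj(n,p):
    K,R,t=cal(n); q=K@(R@np.array(p,float)+t); return q[:2]/q[2]
def snap(n,f):
    im=get_image(n); cv2.imwrite("pics/"+f,im[:,:,::-1]); return im
E
python3 - <<'E'
from h import *
for n in("top","side"):
    snap(n,n+"0.png")
    K,R,t=cal(n);print(n,"cam",(-R.T@t).round())
    for q,z in(("pull_ring",168),("first_bottle_mouth",102),("open_bottle_mouth",102),("capped_bottle_top",106),("nozzle",112),("station",118)):
        for d in search_frame(n,q)[:4]: print(n,q,round(d["score"],2),np.round(d["location"]),atz(n,d["location"],z).round(1)[:2])
s=status.get_state();print(s["time"],s["eef_pos"],np.round(s["ee_rot"],3),s["width"],manip.grip_point_offset)
E
```

```text
top cam [ 345.  -10. 1320.]
top pull_ring 0.48 [259. 212.] [576.2  31.9]
top first_bottle_mouth 0.5 [262. 246.] [484.3  25.6]
top open_bottle_mouth 0.82 [359. 278.] [ 384. -264.]
top open_bottle_mouth 0.75 [372. 240.] [ 498.9 -308.8]
top open_bottle_mouth 0.7 [306. 230.] [ 531.1 -107.1]
top capped_bottle_top 0.93 [213. 223.] [558.6 176.8]
top capped_bottle_top 0.39 [262. 248.] [479.7  27.6]
top nozzle 0.77 [259. 200.] [625.4  34.5]
top station 0.83 [261. 208.] [598.5  28.4]
side cam [-234.  930. 1620.]
side first_bottle_mouth 0.63 [278. 233.] [477.3  65.5]
side first_bottle_mouth 0.42 [293. 203.] [528.2 -80.2]
side open_bottle_mouth 0.9 [294. 203.] [525.5 -85.3]
side open_bottle_mouth 0.82 [351. 202.] [ 365.5 -237.6]
side open_bottle_mouth 0.64 [331. 178.] [ 499.  -285.4]
side open_bottle_mouth 0.49 [347. 151.] [ 541.4 -450.9]
side capped_bottle_top 0.71 [240. 247.] [535.8 205.1]
side nozzle 0.95 [257. 200.] [635.3   5. ]
side station 0.85 [256. 224.] [557.6  97.7]
side station 0.32 [279. 232.] [468.7  68.7]
0.7 [ 194.45975408 -620.18834905  218.65579161] [[ 0.954  0.299  0.   ]
 [ 0.299 -0.954  0.   ]
 [ 0.    -0.    -1.   ]] 0.996489317601731 18.8
```

```bash
python3 - <<'E'
import cv2
a=cv2.imread("pics/top0.png")[120:330,170:430];cv2.imwrite("pics/topc.png",cv2.resize(a,None,fx=2.85,fy=2.85,interpolation=cv2.INTER_CUBIC))
a=cv2.imread("pics/side0.png")[110:310,180:420];cv2.imwrite("pics/sidec.png",cv2.resize(a,None,fx=3,fy=3,interpolation=cv2.INTER_CUBIC))
E
```

```text
(no output)
```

View pics/topc.png

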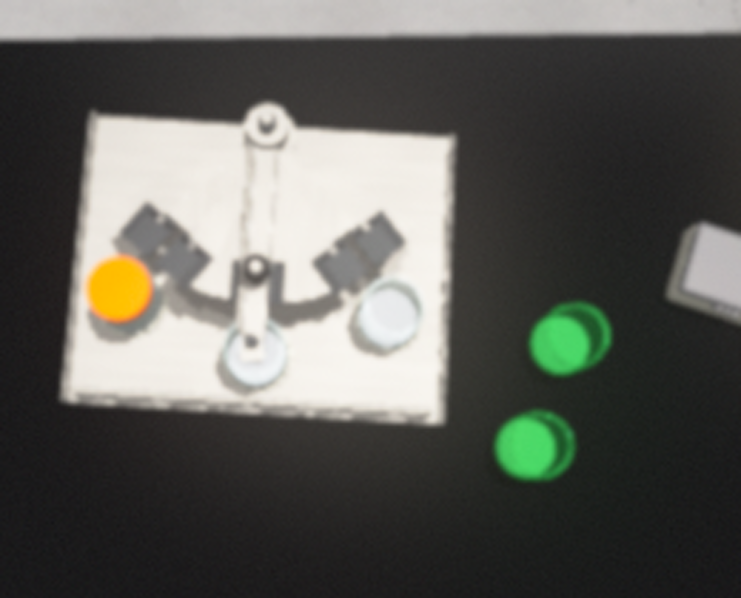

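View pics/sidec.png

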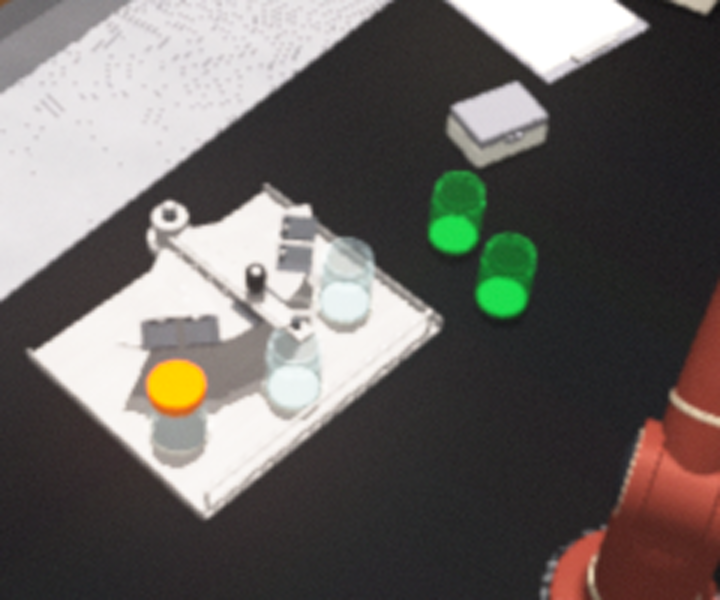

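The clear, uncapped bottle in the right seat is the target: top crop (388,315), full px (306,230). The green ones at full px (359,278) and (372,240) are look-alikes off the station, and the orange-capped bottle is in the left seat at (213,223). Next I'll fit the station pose and enlarge the target bottle and its notch plate.

```bash
cat > fit.py <<'E'
from h import *
from scipy.optimize import least_squares
obs=[("top",(259.7,213.3),"r"),("side",(265.3,202.7),"r"),("top",(212.5,221.4),1),("side",(239,238.7),1),("top",(307.2,229.5),-1),("side",(296.3,196),-1),("side",(277.7,226.7),0)]
def pt(p,k):
    c=p[:2]
    if k=="r": a=p[3];r=160;z=168
    else:
        a=p[2]-k*np.radians(40); r=232; z=106 if k==1 else 102
    return np.array([c[0]-r*np.cos(a),c[1]-r*np.sin(a),z])
f=lambda p:np.concatenate([proj(n,pt(p,k))-u for n,u,k in obs])
s=least_squares(f,[720,30,0,0])
if __name__=="__main__":
    print(s.x.round(3),s.fun.round(1).reshape(-1,2).tolist())
    for k in("r",1,0,-1): print(k,pt(s.x,k).round(1))
    im=cv2.imread("pics/top0.png")[175:265,270:345]; S=6
    b=cv2.resize(im,None,fx=S,fy=S,interpolation=cv2.INTER_CUBIC)
    im=cv2.imread("pics/side0.png")[165:230,250:315]
    b2=cv2.resize(im,None,fx=5,fy=S,interpolation=cv2.INTER_CUBIC)
    a0=s.x[2]+np.radians(40)
    for d in(-5,0,5):
        a=a0+np.radians(d)
        for r in(120,190):
            q=[s.x[0]-r*np.cos(a),s.x[1]-r*np.sin(a),122]
            u=proj("top",q);cv2.circle(b,tuple(int(v) for v in ((u-[270,175]+.5)*S)),3,(0,0,255),-1)
            u=proj("side",q);cv2.circle(b2,tuple(int(v) for v in ((u-[250,165]+.5)*[5,S])),3,(0,0,255),-1)
    o=np.zeros((540,780,3),np.uint8);o[:b.shape[0],:450]=b;o[:b2.shape[0],452:452+325]=b2;cv2.imwrite("pics/fit.png",o)
E
python3 fit.py
```

```text
[ 7.28359e+02  1.69590e+01 -9.30000e-02 -8.80000e-02] [[-0.1, 1.5], [0.3, 0.5], [-1.5, -0.8], [-0.4, -0.4], [0.9, -1.2], [0.3, 0.8], [0.8, -1.1]]
r [569.  31. 168.]
1 [565.3 182.  106. ]
0 [497.4  38.5 102. ]
-1 [ 537.5 -115.   102. ]
```

View pics/fit.png

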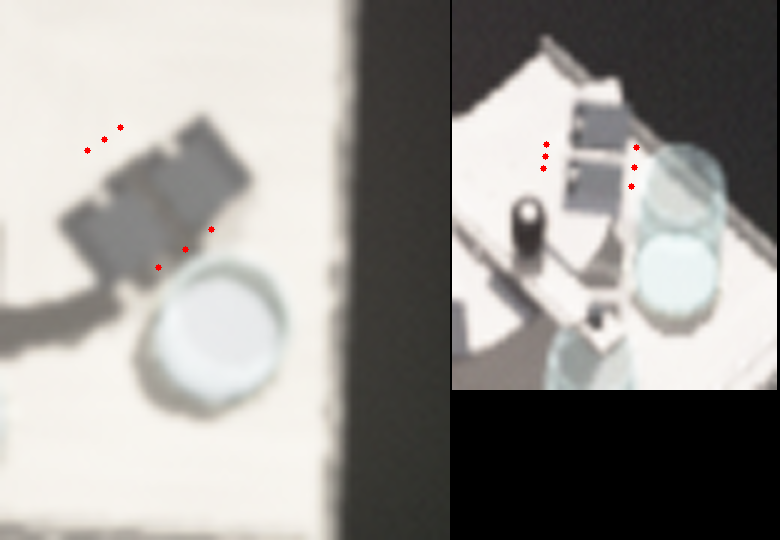

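The enlarged crop confirms the target: clear glass with no cap, and its notch gap lies close to the seat line. I'll start the approach high up and refine the ring position.

Emit:
step_arm:
  deltas:
    - {"xyz":[55,-50,0],"twist":0}
    - {"xyz":[110,-100,0],"twist":0}
    - {"xyz":[165,-151,0],"twist":0}
    - {"xyz":[220,-202,0],"twist":0}
    - {"xyz":[250,-230,0],"twist":0}
  claw: 1
  squeeze: 12

```text
time: 1.2
eef_pos: [320.5, -402.1, 219.0]
ee_rot: [[0.954, 0.299, 0.001], [0.299, -0.954, -0.001], [0.001, 0.001, -1.0]]
contact_force: [0.9, -0.4, -0.3]
width: 0.998
grip_force: 0.0
```

```bash
python3 - <<'E'
from h import *
for n,u,w in(("top",(259.7,213.3),9),("side",(265.3,202.7),9)):
    im=cv2.imread(f"pics/{n}0.png").max(2); x0,y0=int(u[0])-w,int(u[1])-w
    m=(im[y0:y0+2*w+1,x0:x0+2*w+1]<70).astype(np.uint8)
    k,l,s,c=cv2.connectedComponentsWithStats(m)
    for i in range(1,k): print(n,s[i].tolist(),(c[i]+[x0,y0]).round(1),atz(n,c[i]+[x0,y0],168).round(1))
    print(im[y0:y0+2*w+1,x0:x0+2*w+1])
s=status.get_state();print(s["time"],s["eef_pos"],np.round(s["contact_force"],1))
E
```

```text
[[241 240 240 234 223 218 216 226 239 243 244 245 244 242 240 239 243 244
  245]
 [241 240 240 236 224 217 214 225 238 243 244 244 244 241 238 238 242 244
  244]
 [241 241 240 235 226 220 217 226 238 242 243 244 244 241 235 236 241 244
  244]
 [241 241 240 236 227 222 220 225 235 237 240 241 242 239 233 235 241 244
  244]
 [241 240 240 237 227 222 218 219 222 222 223 229 233 235 231 233 241 244
  244]
 [240 238 237 232 222 213 200 187 180 175 179 190 209 222 223 230 240 243
  243]
 [238 231 223 216 205 190 167 149 150 153 151 148 163 184 203 221 233 237
  237]
 [234 215 185 176 178 164 141 144 176 195 186 156 135 144 171 195 210 214
  218]
 [229 195 152 142 153 145 134 164 214 231 224 189 141 123 139 159 165 163
  168]
 [225 184 138 127 137 134 131 170 221 236 232 199 147 116 125 136 136 130
  135]
 [225 182 134 121 130 126 119 152 201 224 219 182 135 107 113 125 127 123
  130]
 [224 180 134 118 126 119 106 123 158 177 172 143 112  98 106 119 122 122
  131]
 [222 175 133 120 126 119 101 100 114 124 121 107  97 102 113 120 122 124
  132]
 [219 170 129 120 129 125 109  96  94  95  93  
[... 1401 characters left out ...]
 248 247 220 107  62  57  57  58  78 160 232 246 247 246 246
  246]
 [232 237 239 244 246 227 130  70  61  60  64  81 142 210 240 245 247 246
  246]
 [195 227 235 237 240 231 165  93  68  63  68  98 143 176 209 237 245 247
  246]
 [153 183 226 236 231 212 160 105  82  78  90 120 178 196 182 205 237 245
  247]
 [157 147 177 214 234 220 152 125 112 113 120 136 198 231 221 190 202 234
  245]
 [210 161 137 159 205 208 161 140 136 135 137 150 215 243 243 231 202 197
  226]
 [239 200 133 113 133 151 157 156 156 159 166 180 228 247 247 245 233 200
  179]
 [236 190 135 110  96 100 122 154 195 206 211 234 244 248 249 248 247 243
  224]]
1.2 [ 320.54143723 -402.11938896  218.97517896] [ 0.9 -0.4 -0.3]
```

```bash
python3 - <<'E'
from h import *
for z in(180,183):print(z,atz("top",(259.1,213),z).round(1),atz("side",(265,199.9),z).round(1))
print(atz("top",(259.4,213.3),168).round(1),atz("side",(265.1,202.9),168).round(1))
# column top at several heights
for z in(150,170,190):print(z,atz("top",(263.7,163.7),z).round(1),atz("side",(180+169/3,110+213/3),z).round(1))
E
```

```text
180 [572.  32. 180.] [574.4  28.4 180. ]
183 [571.4  31.9 183. ] [572.8  30.3 183. ]
[573.5  31.6 168. ] [571.2  31.4 168. ]
150 [730.5  18.1 150. ] [737.4  13.1 150. ]
170 [723.9  17.6 170. ] [724.2  25.6 170. ]
190 [717.3  17.1 190. ] [711.   38.1 190. ]
```

Emit:
step_arm:
  deltas:
    - {"xyz":[55,-50,0],"twist":0.1}
    - {"xyz":[110,-100,0],"twist":0.2}
    - {"xyz":[165,-151,0],"twist":0.3}
    - {"xyz":[220,-202,0],"twist":0.39}
    - {"xyz":[250,-230,0],"twist":0.39}

```text
time: 1.7
eef_pos: [445.8, -185.6, 219.1]
ee_rot: [[0.996, -0.088, 0.001], [-0.088, -0.996, -0.001], [0.001, 0.0, -1.0]]
contact_force: [0.1, -1.0, -1.0]
width: 0.997
grip_force: 0.0
```

Emit:
step_arm:
  deltas:
    - {"xyz":[21,-45,0],"twist":0}
    - {"xyz":[42,-90,0],"twist":0}
    - {"xyz":[63,-135,0],"twist":0}
    - {"xyz":[84,-180,0],"twist":0}
    - {"xyz":[100,-214,0],"twist":0}

```text
time: 2.2
eef_pos: [564.1, 21.1, 219.0]
ee_rot: [[0.997, -0.083, 0.001], [-0.083, -0.997, 0.002], [0.001, -0.002, -1.0]]
contact_force: [-0.3, 0.4, -0.0]
width: 1.002
grip_force: 0.0
```

Emit:
step_arm:
  deltas:
    - {"xyz":[0,0,0],"twist":0}
    - {"xyz":[0,0,0],"twist":0}
  claw: 0.55

```text
time: 2.4
eef_pos: [562.8, 17.8, 218.4]
ee_rot: [[0.996, -0.084, -0.001], [-0.084, -0.996, -0.0], [-0.0, 0.0, -1.0]]
contact_force: [0.8, 0.6, -0.1]
width: 0.878
grip_force: 0.0
```

Emit:
step_arm:
  deltas:
    - {"xyz":[4,-7,0],"twist":0}
    - {"xyz":[8,-13.5,0],"twist":0}
    - {"xyz":[8,-13.5,15],"twist":0}
    - {"xyz":[8,-13.5,15],"twist":0}

```text
time: 2.8
eef_pos: [570.9, 29.4, 202.3]
ee_rot: [[0.996, -0.087, -0.004], [-0.087, -0.996, -0.0], [-0.003, 0.001, -1.0]]
contact_force: [0.2, -0.2, -0.4]
width: 0.562
grip_force: 0.0
```

```bash
python3 - <<'E'
from h import *
s=status.get_state();print(s["time"],np.round(s["eef_pos"],1),s["width"],np.round(s["joint_positions"],2))
im=get_image("side")[150:250,215:315]; im2=get_image("top")[160:260,210:310]
a=np.hstack([cv2.resize(i,(400,400),interpolation=cv2.INTER_CUBIC) for i in(im,im2)])
cv2.imwrite("pics/above.png",a[:,:,::-1])
E
```

```text
2.8 [570.9  29.4 202.3] 0.5621470139160594 [-0.06  0.51 -0.04  1.68  0.02  0.96 -1.77]
```

View pics/above.png

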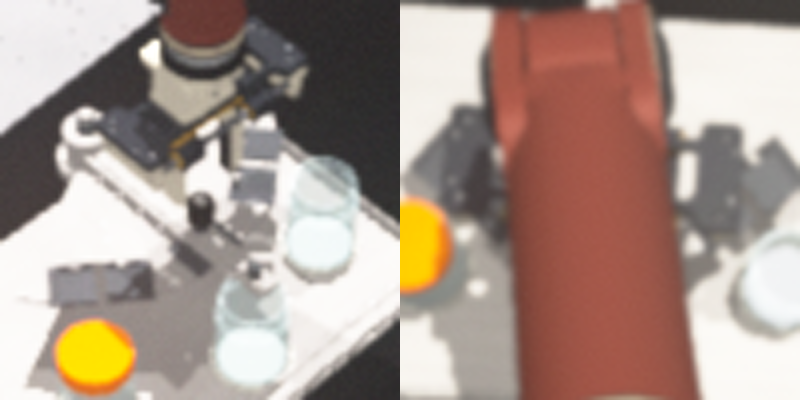

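The side view (left) shows the ring at crop (200,210), below and between the fingers. I'll descend around it next.

Emit:
step_arm:
  deltas:
    - {"xyz":[1,-1.5,18],"twist":0}
    - {"xyz":[1,-1.5,36],"twist":0}
    - {"xyz":[1,-1.5,50],"twist":0}
    - {"xyz":[1,-1.5,53],"twist":0}
    - {"xyz":[1,-1.5,53],"twist":0}

```text
time: 3.4
eef_pos: [573.3, 31.1, 150.9]
ee_rot: [[0.996, -0.087, 0.0], [-0.087, -0.996, -0.0], [0.0, 0.0, -1.0]]
contact_force: [0.0, -1.0, -0.1]
width: 0.551
grip_force: 0.0
```

Emit:
step_arm:
  deltas:
    - {"xyz":[0,0,0],"twist":0}
    - {"xyz":[0,0,0],"twist":0}
  claw: 0.36
  squeeze: 5

```text
time: 3.6
eef_pos: [573.9, 31.4, 151.8]
ee_rot: [[0.996, -0.086, 0.002], [-0.086, -0.996, 0.0], [0.002, -0.0, -1.0]]
contact_force: [0.4, 0.4, -0.2]
width: 0.425
grip_force: 0.0
```

Emit:
step_arm:
  deltas:
    - {"xyz":[0,0,0],"twist":0}
    - {"xyz":[0,0,0],"twist":0}
    - {"xyz":[0,0,0],"twist":0}
  claw: 0.32
  squeeze: 5

```text
time: 3.9
eef_pos: [573.2, 31.4, 150.9]
ee_rot: [[0.996, -0.086, 0.0], [-0.086, -0.996, 0.0], [0.0, -0.0, -1.0]]
contact_force: [0.2, 0.5, 0.2]
width: 0.326
grip_force: 0.0
```

Emit:
step_arm:
  deltas:
    - {"xyz":[0,0,0],"twist":0}
    - {"xyz":[0,0,0],"twist":0}
    - {"xyz":[0,0,0],"twist":0}
  claw: 0.2
  squeeze: 8

```text
time: 4.2
eef_pos: [573.2, 31.3, 150.8]
ee_rot: [[0.996, -0.086, 0.0], [-0.086, -0.996, -0.0], [0.0, 0.0, -1.0]]
contact_force: [-1.2, -0.7, 1.3]
width: 0.285
grip_force: 8.0
```

Emit:
step_arm:
  deltas:
    - {"xyz":[0,0,0],"twist":0}
    - {"xyz":[0,0,-4],"twist":0}
    - {"xyz":[0,0,-8],"twist":0}
    - {"xyz":[0,0,-12],"twist":0}
    - {"xyz":[0,0,-12],"twist":0}
  claw: 0.2
  squeeze: 25

```text
time: 4.7
eef_pos: [573.1, 31.3, 162.7]
ee_rot: [[0.996, -0.086, -0.0], [-0.086, -0.996, -0.0], [-0.0, 0.0, -1.0]]
contact_force: [2.1, -0.7, -6.8]
width: 0.287
grip_force: 25.0
```

Emit:
step_arm:
  deltas:
    - {"xyz":[0.1,6.4,0],"twist":-0.04}
    - {"xyz":[1.1,19.0,0],"twist":-0.12}
    - {"xyz":[3.2,31.6,0],"twist":-0.2}
    - {"xyz":[6.2,43.9,0],"twist":-0.28}
    - {"xyz":[8.1,50.0,0],"twist":-0.32}

```text
time: 5.2
eef_pos: [577.4, -19.0, 162.6]
ee_rot: [[0.972, 0.233, 0.001], [0.233, -0.972, 0.002], [0.001, -0.002, -1.0]]
contact_force: [2.3, 2.3, -7.0]
width: 0.285
grip_force: 25.0
```

Emit:
step_arm:
  deltas:
    - {"xyz":[0.2,8,0],"twist":-0.05}
    - {"xyz":[0.9,16.6,0],"twist":-0.105}
    - {"xyz":[2.0,25,0],"twist":-0.16}
    - {"xyz":[2.9,30,0],"twist":-0.19}
    - {"xyz":[2.9,30,0],"twist":-0.19}

```text
time: 5.7
eef_pos: [587.4, -47.5, 162.5]
ee_rot: [[0.912, 0.411, 0.001], [0.411, -0.912, 0.001], [0.002, -0.0, -1.0]]
contact_force: [3.3, 1.0, -7.5]
width: 0.284
grip_force: 25.0
```

```bash
python3 - <<'E'
from h import *
s=status.get_state();print(s["time"],np.round(s["eef_pos"],1),np.round(s["contact_force"],1))
im=get_image("side")[140:250,215:325]; im2=get_image("top")[160:270,230:340]
a=np.hstack([cv2.resize(i,(400,400),interpolation=cv2.INTER_CUBIC) for i in(im,im2)])
cv2.imwrite("pics/sw.png",a[:,:,::-1])
E
```

```text
5.7 [587.4 -47.5 162.5] [ 3.3  1.  -7.5]
```

View pics/sw.png

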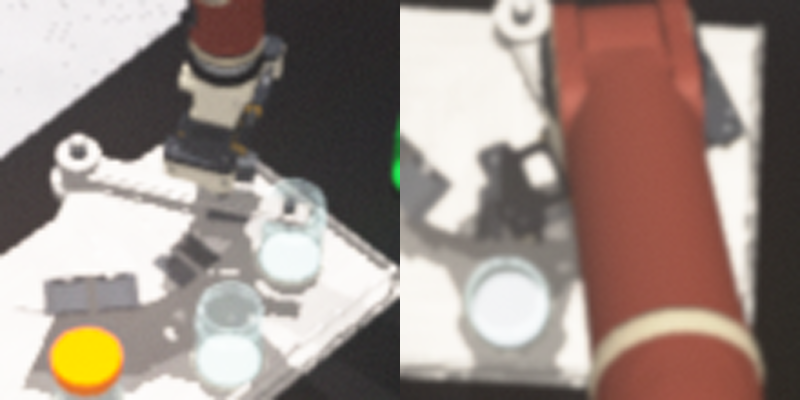

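The arm is swung to just short of the target seat, with the pin up and the nozzle near the open bottle at side crop (292,205). Next I'll lower the pin onto the plate, loosen the fingers to slack and go down around the ring.

Emit:
step_arm:
  deltas:
    - {"xyz":[0,0,1],"twist":0}
    - {"xyz":[0,0,2],"twist":0}
    - {"xyz":[0,0,3],"twist":0}

```text
time: 6.1
eef_pos: [587.4, -47.5, 160.3]
ee_rot: [[0.911, 0.411, 0.002], [0.411, -0.911, -0.0], [0.002, 0.001, -1.0]]
contact_force: [3.9, -0.1, -1.5]
width: 0.283
grip_force: 25.0
```

Emit:
step_arm:
  deltas:
    - {"xyz":[0,0,0],"twist":0}
    - {"xyz":[0,0,0],"twist":0}
    - {"xyz":[0,0,4],"twist":0}
    - {"xyz":[0,0,8],"twist":0}
    - {"xyz":[0,0,8],"twist":0}
  claw: 0.34

```text
time: 6.6
eef_pos: [585.7, -47.7, 150.9]
ee_rot: [[0.912, 0.411, -0.002], [0.411, -0.912, 0.0], [-0.002, -0.001, -1.0]]
contact_force: [1.1, 0.5, -0.5]
width: 0.338
grip_force: 0.0
```

The vertical force fell off at +10 mm, so the pin is riding on the notch plate. I'll push gently with slack fingers.

Emit:
step_arm:
  deltas:
    - {"xyz":[0,2,0],"twist":-0.013}
    - {"xyz":[0,4,0],"twist":-0.025}
    - {"xyz":[0.1,6,0],"twist":-0.038}
    - {"xyz":[0.2,7,0],"twist":-0.044}
    - {"xyz":[0.2,8,0],"twist":-0.05}

```text
time: 7.1
eef_pos: [589.8, -54.2, 151.5]
ee_rot: [[0.889, 0.457, -0.001], [0.457, -0.889, 0.001], [-0.0, -0.001, -1.0]]
contact_force: [-2.4, 3.5, -0.3]
width: 0.343
grip_force: 1.6
```

Emit:
step_arm:
  deltas:
    - {"xyz":[0,1,0],"twist":-0.006}
    - {"xyz":[0,2,0],"twist":-0.013}
    - {"xyz":[0,3,0],"twist":-0.019}
    - {"xyz":[0.1,4,0],"twist":-0.025}

```text
time: 7.5
eef_pos: [592.0, -58.5, 151.6]
ee_rot: [[0.878, 0.479, -0.0], [0.479, -0.878, -0.0], [-0.0, -0.0, -1.0]]
contact_force: [-1.3, 2.1, -1.1]
width: 0.339
grip_force: 1.5
```

Emit:
step_arm:
  deltas:
    - {"xyz":[0,1,0],"twist":-0.006}
    - {"xyz":[0,2,0],"twist":-0.013}
    - {"xyz":[0,3,0],"twist":-0.019}

```text
time: 7.8
eef_pos: [593.5, -61.2, 151.6]
ee_rot: [[0.869, 0.495, -0.0], [0.495, -0.869, 0.0], [-0.0, -0.0, -1.0]]
contact_force: [-1.9, 2.7, -1.2]
width: 0.337
grip_force: 1.4
```

Emit:
step_arm:
  deltas:
    - {"xyz":[0,1,0],"twist":-0.006}
    - {"xyz":[0,2,0],"twist":-0.013}
    - {"xyz":[0,3,0],"twist":-0.019}

```text
time: 8.1
eef_pos: [595.0, -63.7, 151.6]
ee_rot: [[0.859, 0.512, 0.0], [0.512, -0.859, 0.0], [0.0, -0.0, -1.0]]
contact_force: [-1.2, 2.4, -1.1]
width: 0.341
grip_force: 1.4
```

```bash
python3 -c "
from h import *
s=status.get_state();print(s['eef_pos'].round(1) if hasattr(s['eef_pos'],'round') else s['eef_pos'],np.array(s['ee_rot'])[:,1]@np.array(s['contact_force']))"
```

```text
[595.  -63.7 151.6] -2.672068472279786
```

Emit:
step_arm:
  deltas:
    - {"xyz":[0,1,0],"twist":-0.006}
    - {"xyz":[0,2,0],"twist":-0.013}
    - {"xyz":[0,3,0],"twist":-0.019}

```text
time: 8.4
eef_pos: [596.6, -66.2, 151.6]
ee_rot: [[0.849, 0.528, 0.0], [0.528, -0.849, 0.0], [0.0, -0.0, -1.0]]
contact_force: [-1.2, 3.0, -2.4]
width: 0.342
grip_force: 1.4
```

Emit:
step_arm:
  deltas:
    - {"xyz":[0,1,0],"twist":-0.006}
    - {"xyz":[0,2,0],"twist":-0.013}

```text
time: 8.6
eef_pos: [597.7, -67.9, 151.7]
ee_rot: [[0.842, 0.539, 0.0], [0.539, -0.842, 0.0], [0.0, -0.0, -1.0]]
contact_force: [-1.8, 2.5, -2.4]
width: 0.337
grip_force: 1.4
```

Emit:
step_arm:
  deltas:
    - {"xyz":[0,1,0],"twist":-0.006}
    - {"xyz":[0,2,0],"twist":-0.013}

```text
time: 8.8
eef_pos: [598.8, -69.7, 151.7]
ee_rot: [[0.835, 0.55, 0.0], [0.55, -0.835, -0.0], [0.0, 0.0, -1.0]]
contact_force: [-1.2, 3.0, -1.2]
width: 0.339
grip_force: 1.2
```

Emit:
step_arm:
  deltas:
    - {"xyz":[0,1,0],"twist":-0.006}
    - {"xyz":[0,2,0],"twist":-0.013}

```text
time: 9.0
eef_pos: [599.8, -71.3, 151.7]
ee_rot: [[0.828, 0.561, 0.0], [0.561, -0.828, 0.0], [0.0, -0.0, -1.0]]
contact_force: [-0.5, 2.0, -1.8]
width: 0.34
grip_force: 1.4
```

Emit:
step_arm:
  deltas:
    - {"xyz":[0,1,0],"twist":-0.006}
    - {"xyz":[0,2,0],"twist":-0.013}

```text
time: 9.2
eef_pos: [601.0, -73.6, 151.8]
ee_rot: [[0.821, 0.571, 0.0], [0.571, -0.821, -0.001], [-0.0, 0.001, -1.0]]
contact_force: [-1.2, 2.2, -2.0]
width: 0.342
grip_force: 0.9
```

Emit:
step_arm:
  deltas:
    - {"xyz":[0,1,0],"twist":-0.006}
    - {"xyz":[0,2,0],"twist":-0.013}

```text
time: 9.4
eef_pos: [602.1, -75.2, 151.9]
ee_rot: [[0.813, 0.582, 0.0], [0.582, -0.813, -0.001], [-0.0, 0.001, -1.0]]
contact_force: [-0.7, 1.8, -1.0]
width: 0.34
grip_force: 1.0
```

Emit:
step_arm:
  deltas:
    - {"xyz":[0,1,0],"twist":-0.006}
    - {"xyz":[0,2,0],"twist":-0.013}

```text
time: 9.6
eef_pos: [603.1, -76.4, 151.9]
ee_rot: [[0.806, 0.593, -0.0], [0.593, -0.806, -0.0], [-0.0, 0.0, -1.0]]
contact_force: [-0.9, 1.4, 1.2]
width: 0.341
grip_force: 1.0
```

Emit:
step_arm:
  deltas:
    - {"xyz":[0,1,0],"twist":-0.006}
    - {"xyz":[0,1,0],"twist":-0.006}

```text
time: 9.8
eef_pos: [603.5, -76.9, 151.8]
ee_rot: [[0.802, 0.597, -0.001], [0.597, -0.802, 0.0], [-0.0, -0.001, -1.0]]
contact_force: [-2.2, 2.0, 1.5]
width: 0.341
grip_force: 1.4
```

```bash
python3 - <<'E'
from h import *
s=status.get_state();print(s["time"],np.round(s["eef_pos"],1),np.round(s["contact_force"],1))
im=get_image("side")[150:230,240:320]
cv2.imwrite("pics/n1.png",cv2.resize(im,(560,560),interpolation=cv2.INTER_CUBIC)[:,:,::-1])
E
```

```text
9.8 [603.5 -76.9 151.8] [-2.2  2.   1.5]
```

View pics/n1.png

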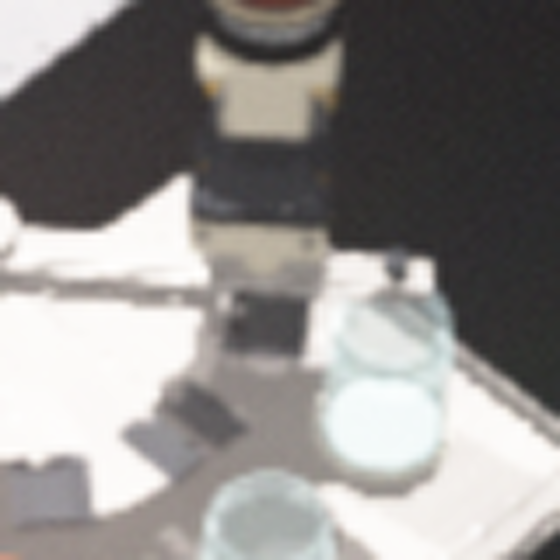

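Emit:
step_arm:
  deltas:
    - {"xyz":[0,1,0],"twist":-0.006}
    - {"xyz":[0,1.5,0],"twist":-0.009}

```text
time: 10.05
eef_pos: [603.8, -77.0, 151.7]
ee_rot: [[0.796, 0.605, -0.002], [0.605, -0.796, 0.002], [-0.001, -0.003, -1.0]]
contact_force: [-4.6, 3.0, 3.4]
width: 0.341
grip_force: 2.8
```

```bash
python3 - <<'E'
from h import *
s=status.get_state();y=np.array(s["ee_rot"])[:,1];print(s["time"],np.round(s["eef_pos"],1),np.round(s["contact_force"],1),y@s["contact_force"])
C=np.array([730,17.3])
for z in(138,146):
    p=atz("side",(296.9,187.4),z)[:2];d=C-p;print(z,p.round(1),np.hypot(*d).round(1),np.arctan2(d[1],d[0]))
d=C-np.array(s["eef_pos"])[:2];print("tcp",np.hypot(*d),np.arctan2(d[1],d[0]))
E
```

```text
10.05 [603.8 -77.  151.7] [-4.6  3.   3.4] -5.224327090241493
138 [ 548.9 -127.6] 231.9 0.6746499578084233
146 [ 544.7 -121.9] 231.8 0.6440129473740908
tcp 157.5607893278495 0.6416917764183805
```

The tool has stopped advancing and the force is rising (5 N), so the pin is against the far side of the notch. I'll back off to centre so it can seat, then feel gently in the other direction.

Emit:
step_arm:
  deltas:
    - {"xyz":[0,-1.5,0],"twist":0}
    - {"xyz":[0,-3,0],"twist":0.0}
    - {"xyz":[0,-3.5,0],"twist":0.0}

```text
time: 10.35
eef_pos: [603.6, -76.5, 151.8]
ee_rot: [[0.797, 0.604, 0.003], [0.604, -0.797, -0.002], [0.001, 0.003, -1.0]]
contact_force: [0.6, -0.9, -0.0]
width: 0.339
grip_force: 0.0
```

Emit:
step_arm:
  deltas:
    - {"xyz":[0,-1,0],"twist":0}
    - {"xyz":[0,-2,0],"twist":0}
    - {"xyz":[0,-3,0],"twist":0}

```text
time: 10.65
eef_pos: [601.0, -73.2, 151.7]
ee_rot: [[0.797, 0.604, 0.001], [0.604, -0.797, -0.0], [0.0, 0.001, -1.0]]
contact_force: [0.4, -0.1, -0.5]
width: 0.338
grip_force: 0.0
```

Emit:
step_arm:
  deltas:
    - {"xyz":[0,-1,0],"twist":0}
    - {"xyz":[0,-1,0],"twist":0}

```text
time: 10.85
eef_pos: [600.6, -72.8, 151.7]
ee_rot: [[0.797, 0.604, 0.001], [0.604, -0.797, -0.001], [0.0, 0.001, -1.0]]
contact_force: [2.1, -1.2, -1.3]
width: 0.336
grip_force: 0.8
```

Emit:
step_arm:
  deltas:
    - {"xyz":[0,-1,0],"twist":0}
    - {"xyz":[0,-1,0],"twist":0}

```text
time: 11.05
eef_pos: [599.7, -71.8, 151.7]
ee_rot: [[0.797, 0.604, 0.0], [0.604, -0.797, -0.0], [0.0, 0.001, -1.0]]
contact_force: [0.9, -1.7, -0.9]
width: 0.338
grip_force: 0.9
```

Emit:
step_arm:
  deltas:
    - {"xyz":[0,-1,0],"twist":0}
    - {"xyz":[0,-1,0],"twist":0}

```text
time: 11.25
eef_pos: [599.1, -71.2, 151.7]
ee_rot: [[0.797, 0.604, 0.001], [0.604, -0.797, -0.001], [0.0, 0.001, -1.0]]
contact_force: [1.6, -2.0, -1.2]
width: 0.345
grip_force: 1.4
```

Emit:
step_arm:
  deltas:
    - {"xyz":[0,-0.5,0],"twist":0}
    - {"xyz":[0,-0.5,0],"twist":0}

```text
time: 11.45
eef_pos: [599.1, -71.0, 151.7]
ee_rot: [[0.797, 0.604, 0.001], [0.604, -0.797, -0.001], [0.0, 0.001, -1.0]]
contact_force: [2.9, -3.0, -2.2]
width: 0.339
grip_force: 2.1
```

It's blocked on both sides with about 2 mm play, so the pin is in the notch. I'll centre, open, leave upward and check the ring height.

Emit:
step_arm:
  deltas:
    - {"xyz":[0,1.5,0],"twist":0}
    - {"xyz":[0,2.5,0],"twist":0}
    - {"xyz":[0,2.5,0],"twist":0}
  claw: 0.36

```text
time: 11.75
eef_pos: [599.6, -71.1, 151.6]
ee_rot: [[0.796, 0.605, -0.001], [0.605, -0.796, 0.001], [-0.0, -0.002, -1.0]]
contact_force: [0.6, -0.0, -0.3]
width: 0.359
grip_force: 0.0
```

Emit:
step_arm:
  deltas:
    - {"xyz":[0,0,0],"twist":0}
    - {"xyz":[0,0,0],"twist":0}
    - {"xyz":[0,0,0],"twist":0}
  claw: 0.6

```text
time: 12.05
eef_pos: [600.0, -71.9, 151.7]
ee_rot: [[0.797, 0.604, -0.0], [0.604, -0.797, 0.0], [0.0, -0.0, -1.0]]
contact_force: [0.1, -0.5, -0.1]
width: 0.568
grip_force: 0.0
```

Emit:
step_arm:
  deltas:
    - {"xyz":[0,0,-20],"twist":0}
    - {"xyz":[0,0,-55],"twist":0}
    - {"xyz":[0,0,-90],"twist":0}
    - {"xyz":[0,0,-120],"twist":0}

```text
time: 12.45
eef_pos: [600.3, -72.0, 273.6]
ee_rot: [[0.797, 0.604, 0.001], [0.604, -0.797, 0.0], [0.001, 0.001, -1.0]]
contact_force: [1.7, -0.4, 0.1]
width: 0.596
grip_force: 0.0
```

Emit:
step_arm:
  deltas:
    - {"xyz":[-40,-15,0],"twist":0}
    - {"xyz":[-80,-30,0],"twist":0}
    - {"xyz":[-120,-45,0],"twist":0}
    - {"xyz":[-150,-60,0],"twist":0}

```text
time: 12.85
eef_pos: [441.8, -116.1, 271.7]
ee_rot: [[0.798, 0.603, -0.001], [0.603, -0.798, -0.001], [-0.001, 0.0, -1.0]]
contact_force: [0.9, -0.4, -0.2]
width: 0.595
grip_force: 0.0
```

```bash
python3 - <<'E'
from h import *
s=status.get_state();print(s["time"],np.round(s["eef_pos"],1),np.round(s["contact_force"],1))
for z in (180,190):print(z,proj("side",(599,-74,z)),proj("top",(599,-74,z)))
im=get_image("side"); im2=get_image("top")
a=np.hstack([cv2.resize(i,(400,400),interpolation=cv2.INTER_CUBIC) for i in(im[160:240,240:320],im2[160:260,220:320])])
cv2.imwrite("pics/end.png",a[:,:,::-1])
E
```

```text
12.85 [ 441.8 -116.1  271.7] [ 0.9 -0.4 -0.2]
180 [278.27616158 181.25552195] [295.55071814 203.35282994]
190 [278.33464718 179.477343  ] [295.72752303 202.59572543]
```

View pics/end.png

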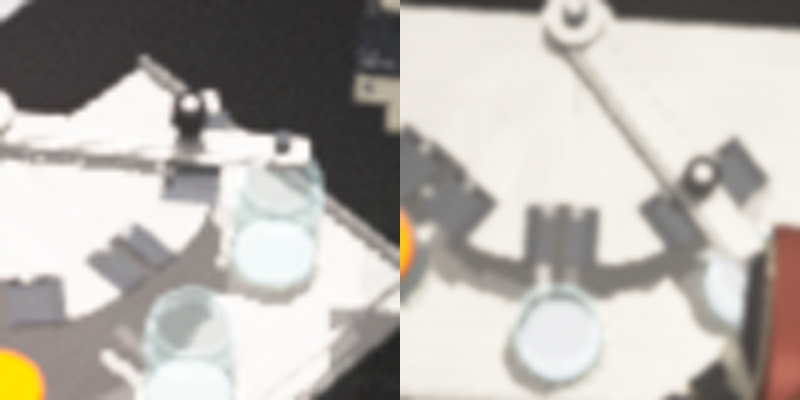

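The picture shows the arm over the clear right bottle, with the nozzle at side crop (283,148), inside the mouth region. The ring is free, with its cap at side crop (190,103) and top crop (702,175). I'll check the ring height against the start by triangulating the bright cap spot in both views.

```bash
python3 - <<'E'
from h import *
from scipy.optimize import least_squares
def spot(im,u):
    x0,y0=int(round(u[0]))-3,int(round(u[1]))-2; w=im[y0:y0+5,x0:x0+7].min(2).astype(float)
    w=np.clip(w-150,0,None); Y,X=np.mgrid[:5,:7]; return np.array([x0+(w*X).sum()/w.sum(),y0+(w*Y).sum()/w.sum()])
s0={"top":spot(cv2.imread("pics/top0.png"),(259,213)),"side":spot(cv2.imread("pics/side0.png"),(265,200))}
s1={"top":spot(get_image("top"),(295.2,203.4)),"side":spot(get_image("side"),(277.8,180.3))}
for s in(s0,s1):
    r=least_squares(lambda p:np.concatenate([proj(n,p)-s[n] for n in s]),[590,0,180]);print({n:s[n].round(2).tolist() for n in s},r.x.round(1),r.fun.round(2))
    for z in(180,190):
        d=atz("side",s["side"],z)-atz("top",s["top"],z);print(z,d.round(1))
E
```

```text
{'top': [259.3, 212.82], 'side': [265.35, 199.09]} [570.4  31.1 190.1] [ 0.01  0.01 -0.01 -0.  ]
180 [ 3.6 -6.8  0. ]
190 [-0.  -0.1  0. ]
{'top': [295.23, 202.57], 'side': [278.69, 179.83]} [598.3 -73.  190. ] [ 0.15  0.27 -0.39 -0.11]
180 [ 1.3 -7.5  0. ]
190 [-2.3 -1.  -0. ]
```

Cap height is 190.0 mm against 190.1 mm at the start, when the pin was home, so it is seated again. I'm handing the job in.

```bash
python3 -c "
from bench import workorder
print(workorder.finish_job())"
```

```text
the job is handed in; nothing more can be done
None
```

I swung the arm to the clear open bottle in the right seat; the pin looks fully home in that notch (ring at its starting height, arm stopped gently both ways at about 5 N), the ring is released, and the job is handed in.

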